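# Clamp the casting with the wing screw

## Robot

A 6-joint arm with a two-finger parallel gripper is mounted at the origin on the work surface. World frame = base frame: x ahead of the robot, y to its left, z up, the work surface at z = 0. Lengths are in m, angles in degrees, forces in N, time in s.
With the tool pointing down it reaches from about 0.4 to 0.825 m from the base axis. Payload 7 kg.
Tool frame: the origin (TCP) lies at the very end of the fingers, on their centre line; the grasp point (between the pads) lies 19 mm behind it (grip_depth is the y of the grasp point in the tool frame, in m); y points along the fingers, x is the direction in which the jaws open and shut, and the axes are right-handed (so a half turn about y gives the same grasp; the last joint's range is limited). The gripper opens to 88 mm and grips with 3 to 60 N. Pads are 19 mm wide; open, the fingers measure 130 mm over their backs; the gripper's body (78 mm by 193 mm) begins 47 mm behind the grasp point.
Start: joints at [83.6, 20.546, 0.682, 0, -70.136, -16.507], TCP at [0.263, 0.622, 0.227] pointing down, gripper open.
Joint ranges: [-176.03, 176.03], [-82.01, 121.73], [-58.28, 71.71], [-173.87, 95.51], [-174.79, -0.11], [-173.66, 173.66]. Speed limits (degrees/s): [136.94, 136.94, 172.46, 180, 180, 180].

## Interface

Orientations are given as [roll, pitch, yaw] about the fixed x, y, z axes, in that order (R = Rz(yaw) Ry(pitch) Rx(roll)).
In Python, from rig import observe, snapshot, close_job, grip_depth gives the robot as it stands.
- The arm moves only by the tool send_rows, never from a script. Its argument "targets" is a list of rows, each a list of 7 numbers: the shift along the tool's x, y, z in m, then the turn, a rotation vector about the tool's x, y, z in rad, then the opening in per cent of the stroke, from 0 (shut) to 100 (fully open). A call has 1 to 10 rows; each row shifts and turns the pose as measured when the row begins, along the tool's axes as they then stand; what a row does not reach is not made up. A row lasts 1/12 s, in which the tool goes at most 41.7 mm and 7.16 degrees, less where a joint would pass 70% of its speed; a pose out of reach is approached as far as the arm can. A call with a gripper value outside its range is refused whole. The fingers move at their own pace and stop on an object; "grip_force" is the grip in N (left out, the last holds). Time passes only in rows, so rows that do not move let the fingers close. It gives the time, the measured TCP pose, the force and the opening at its end, in the units of the state.
- observe(): the state, without advancing time (a new reading comes with each control period).
- snapshot(name): name is "scene" or "top" or "wrist"; returns a dict with "image" (420x560x3 uint8, red, green, blue), "depth" (420x560 float32, m along the optical axis (not along the pixel's ray), 0 where there is no reading), "fov_y" (degrees; the focal length in pixels is half the picture's height over the tangent of half this angle, whatever the lens; pixels are square), "cx", "cy" (the principal point, pixels), "position" and "attitude" of the camera in the world; the wrist camera has in their place "T_tool_cam" (4x4, takes a point from camera to tool coordinates, whose origin is the TCP and whose axes are the tool frame's). Camera axes: x right, y down, z forward; pixel columns grow to the right and rows downward; lengths in m; the calibration is good to about 2 mm. A picture is of the moment at which its call begins: read the wrist's pose just before it.
- close_job(): hands the job in, once; it reports no verdict.
The state is a dict: "t": time; "q": joint angles; "joint_velocities": joint speeds; "tau": joint torques, N m; "position": TCP position; "orientation": TCP orientation; "wrist_force": force on the tool from outside, world axes, zero at the start; "wrist_torque": the same for the moment, N m; "finger_gap": opening from 0.0 (shut) to 1.0 (fully open).
Only numpy, scipy, OpenCV 4.12 (cv2) and the standard library are available. Lean on these libraries where they do the work, as an engineer would, in place of code of your own. Each camera call takes 0.05 s, during which the arm holds its last target.

## Task

Clamp the casting: with a fingertip, push the wings of the loose orange wing screw round clockwise (seen from above), stroke after stroke, until it turns no further and its steel strap sits snugly on the casting. Only push, do not pinch the screw between the fingers, and do not shift or lift the casting, the parts tray, the plug gauge or the spare green block. Finish with the hand clear of everything.

Things in the scene. Friction and masses are not known exactly. Their poses are not given: they have to be found in the camera images.
- fixture: Fixed clamping fixture. Origin on the work surface under the wing screw's vertical axis; x runs from the screw along the strap to the casting, z up. Black plate x -55 to 245, y -110 to 140, 15 mm thick; green block 50 x 60 mm under the screw, top at z 60. A shut toggle clamp with a red handle, to be left so, stands at x 105 to 265, y 45 to 160, up to z 112 mm.
- bracket_end (a point): Free end of the aluminium sensor bracket (fixture frame x 0, y 12, z 127 mm). Its 30 mm wide, 8 mm thick arm runs from here over the wings in the fixture's +y to a post at y 68 to 84; sensor on it up to z 141. A finger cannot pass under the arm, so a full circle round the screw is barred; all other sides are open.
- wing (a joint): Turn of the orange wing screw, rad: 0 is fully loose, it grows as the screw turns clockwise seen from above, and 6.6 is the stop where it is tight. It stays where it is left; turning takes about 0.06 N m (about 2 N on a wing 35 mm from the axis). At the episode's start it reads 0 to 2.
- wing_mid (a point): Centre of the orange wing screw, on its axis, half-way up the wings. x runs along the two opposite wings, y across; it turns with the screw. Wings: 6 mm thick, 20 mm high, reaching 45 mm from the axis; hub 9 mm radius, top 8 mm above this point; strap top 20 mm below it. Screw and strap sink 8 mm per turn: this point goes from 103 to 94 mm above the work surface.
- strap: Steel clamp strap, 30 mm wide and 10 mm thick, carrying the wing screw; origin on the screw's axis at its underside, x to the casting; it reaches from x -22 to 82 mm. Under it at x 70 a rubber pad, 16 mm across and 10 mm high, presses on the casting's flange when the screw is tight (8 mm above it when fully loose).
- casting: Loose aluminium casting, 0.6 kg, resting on the fixture's riser between low stops. Origin at the centre of its underside. Flange 110 x 100 x 20 mm with a round boss of 72 mm diameter, top 60 mm above the underside.
- tray: Bystander: yellow open tray of bolts, 100 x 80 x 25 mm, on the table; origin at the centre of its underside.
- gauge: Bystander: steel plug gauge with a blue grip, standing upright, 32 mm diameter, 85 mm high; origin at the centre of its underside.
- adjuster: Bystander: spare green block 60 x 50 x 45 mm with a black knurled knob on one side; origin at the centre of its underside.
Things that resemble listed ones, but are neither listed nor needed, are in the scene too. Of the things like the casting, leave any that is purple; of the rest the larger one is meant.

How it is judged (in metres and radians):
At the end, for the whole second after the job is handed in: The wing screw is turned clockwise to within 0.25 rad of its stop at 6.6 and at rest, the strap presses on the casting with more than 1.5 N, the casting lies within 6 mm of where it was and tray, gauge and spare block within 20 mm (value of joint wing above 6.35 rad and velocity of joint wing between -0.05 and 0.05 rad/s and contact force between strap and casting above 1.5 N and distance of casting from where it was at the start of the episode below 0.006 m and distance of each of tray, gauge, adjuster from where it was at the start of the episode below 0.02 m); the robot touches nothing.
It fails at once if the screw was pinched between the fingers (contact force between the fingers and strap above 0.5 N and y of the grasp point in the frame of wing_mid between -0.005 and 0.005 m and x of the grasp point in the frame of wing_mid between -0.055 and 0.055 m).
It fails at once if the casting was shifted or lifted (distance of casting from where it was at the start of the episode above 0.01 m).
It fails at once if a bystander was pushed away, lifted or knocked over (distance of any of tray, gauge, adjuster from where it was at the start of the episode above 0.025 m or angle between any of tray, gauge, adjuster's own z axis and vertical above 0.5 rad).
It also fails if it takes over 72 s, if anything falls off the work surface, if the arm or the gripper's body presses on something with over 40 N, if the wrist force passes 120 N, or if a joint passes its speed limit or range.

## Working session

There is one attempt and no reset: what is moved stays moved. The work goes in short steps, Python scripts to look and compute and a tool call to move; the robot and the scene stay as the last step left them, time stands still between calls to the robot, and variables do not carry over. Pictures are saved under pics/ and viewed, and the job is handed in when it is done.

Besides the shell and the picture viewer there is one more tool, called after ">>>" as name([rows], argument=value, ...), one row to a line, values as JSON. send_rows: Moves the arm, as the interface text tells. Its arguments: {"type":"object","properties":{"targets":{"type":"array","items":{"type":"array","items":{"type":"number"}}},"grip_force":{"type":"number"}},"required":["targets"]}

```bash
mkdir -p pics; ls; cat > h.py <<'E'
import numpy as np, cv2
from rig import observe, snapshot, close_job, grip_depth
from scipy.spatial.transform import Rotation as R
def K(s):
    f=210/np.tan(np.radians(s["fov_y"])/2); return f,s["cx"],s["cy"]
def pose(s,o=None):
    if "T_tool_cam" in s:
        T=np.eye(4);T[:3,:3]=R.from_euler('xyz',o["orientation"],degrees=True).as_matrix();T[:3,3]=o["position"]
        return T@np.array(s["T_tool_cam"])
    T=np.eye(4);a=np.array(s["attitude"])
    T[:3,:3]=a if a.shape==(3,3) else R.from_euler('xyz',a,degrees=True).as_matrix()
    T[:3,3]=s["position"];return T
def cloud(s,o=None):
    f,cx,cy=K(s);d=s["depth"];v,u=np.mgrid[0:d.shape[0],0:d.shape[1]]
    P=np.stack([(u-cx)/f*d,(v-cy)/f*d,d],-1);T=pose(s,o)
    W=P@T[:3,:3].T+T[:3,3];W[d<=0]=np.nan;return W
def save(s,n,crop=None,k=1):
    im=s["image"][:,:,::-1]
    if crop: im=im[crop[1]:crop[3],crop[0]:crop[2]]
    cv2.imwrite(n,cv2.resize(im,None,fx=k,fy=k,interpolation=cv2.INTER_CUBIC))
E
python3 - <<'E'
from h import *
import pickle
o=observe();print(o,grip_depth)
for n in["scene","top","wrist"]:
    o=observe();s=snapshot(n);save(s,f"pics/{n}0.png");pickle.dump((s,o),open(n+".pkl","wb"))
    print(n,{k:v for k,v in s.items() if k not in("image","depth")})
E
```

```text
pics
{'t': 0.0, 'q': array([ 8.35989873e+01,  2.05907826e+01,  6.35055678e-01, -2.17910957e-02,
       -7.01349409e+01, -1.65071725e+01]), 'joint_velocities': array([ 0.01619345, -0.00504123,  0.08635321,  0.07850409, -0.10276415,
       -0.00768279]), 'tau': array([-2.26786622e-03, -5.82717025e+01,  2.93043870e+01,  6.99736655e+00,
        6.81309117e-03, -1.51407144e-04]), 'position': array([0.26257025, 0.6213184 , 0.22563453]), 'orientation': array([-8.99938762e+01, -9.27520163e-02, -1.12915611e+02]), 'wrist_force': array([ 0.87658979,  0.74989808, -0.25492007]), 'wrist_torque': array([ 0.0146976 ,  0.00352838, -0.00883588]), 'finger_gap': 0.9994555222165155} -0.0188
scene {'fov_y': 54.604411565519506, 'cx': 283.6523269273688, 'cy': 208.57714466042552, 'position': array([1.31789452, 0.24009963, 0.59943651]), 'attitude': array([-123.20563154,    0.94313543,  109.20487781])}
top {'fov_y': 51.411809687257914, 'cx': 284.8263818353671, 'cy': 208.85941991164384, 'position': array([ 0.45672914, -0.01373548,  1.42820944]), 'attitude': array([-1.75868585e+02, -8.09859280e-02, -8.97979662e+01])}
wrist {'fov_y': 66.62063468845825, 'cx': 280.7141380280613, 'cy': 202.1164095729325, 'T_tool_cam': array([[ 9.99999737e-01,  2.22428750e-05, -7.24745112e-04,
        -1.26294108e-03],
       [ 6.97585704e-04, -3.02177905e-01,  9.53251293e-01,
        -1.58226689e-01],
       [-1.97798910e-04, -9.53251548e-01, -3.02177841e-01,
         8.21078833e-02],
       [ 0.00000000e+00,  0.00000000e+00,  0.00000000e+00,
         1.00000000e+00]])}
```

View pics/scene0.png

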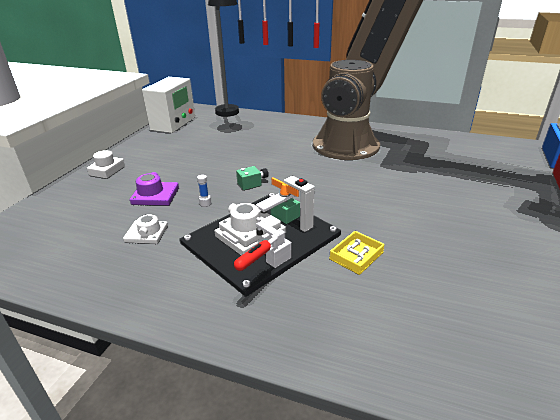

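View pics/top0.png

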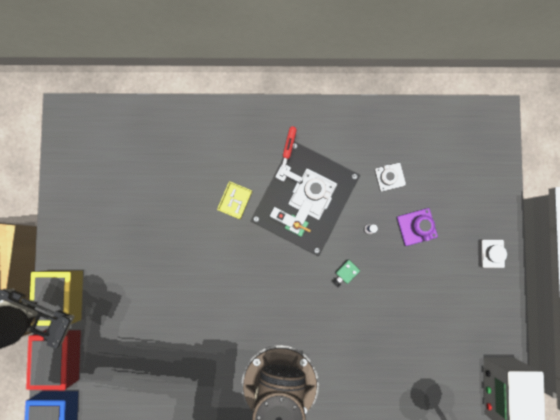

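View pics/wrist0.png

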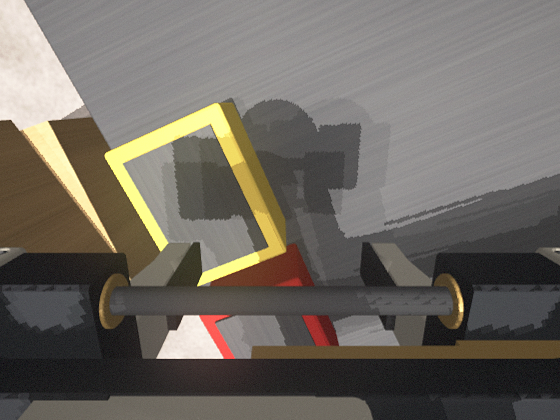

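The scene view shows the fixture plate at (260,245), the orange wing at (285,187), the bracket post at (305,205) and the red toggle handle at (253,255). In the top view the wing is at (300,227) and the arm base at (280,385).

Candidates for the casting (top view):
- White part in the fixture at (316,190), beside the strap and the largest: chosen.
- Loose white ones at (390,177) and (494,253).
- Purple one at (417,226): leave.

The only orange wing is the one at (300,227).

```bash
python3 - <<'E'
from h import *
import pickle
for n,c in[("top",(200,110,460,300)),("scene",(170,160,400,300))]:
    s,o=pickle.load(open(n+".pkl","rb"));save(s,f"pics/{n}_crop.png",c,3)
    W=cloud(s);hsv=cv2.cvtColor(s["image"],cv2.COLOR_RGB2HSV)
    H,S,V=hsv[...,0],hsv[...,1],hsv[...,2]
    m=(H>8)&(H<20)&(S>150)&(V>120)&(W[...,0]>.2)&(W[...,2]>.05)&(W[...,2]<.2)
    P=W[m];print(n,"orange",len(P),P.mean(0) if len(P) else'',np.c_[P.min(0),P.max(0)] if len(P) else '')
    print(np.round(P[:40],3).tolist())
    # plate: dark, z 0.015
    m=(W[...,2]>.008)&(W[...,2]<.022)&(V<60)&(W[...,0]>.3)
    P=W[m][:,:2].astype(np.float32);print("plate",len(P),cv2.minAreaRect(P))
    b=cv2.boxPoints(cv2.minAreaRect(P));print(b)
E
```

```text
top orange 0  
[]
plate 0 ((0.0, 0.0), (0.0, 0.0), 0.0)
[[0. 0.]
 [0. 0.]
 [0. 0.]
 [0. 0.]]
scene orange 209 [ 0.51354211 -0.04522883  0.10007633] [[ 0.49167924  0.52957589]
 [-0.08725783 -0.00817285]
 [ 0.08423369  0.11134133]]
[[0.492, -0.087, 0.107], [0.496, -0.083, 0.11], [0.493, -0.087, 0.105], [0.494, -0.084, 0.106], [0.494, -0.081, 0.106], [0.495, -0.078, 0.107], [0.492, -0.087, 0.101], [0.495, -0.083, 0.104], [0.493, -0.081, 0.103], [0.496, -0.078, 0.105], [0.499, -0.074, 0.107], [0.502, -0.07, 0.11], [0.503, -0.067, 0.111], [0.493, -0.087, 0.099], [0.497, -0.083, 0.102], [0.495, -0.081, 0.101], [0.498, -0.077, 0.103], [0.5, -0.073, 0.105], [0.499, -0.071, 0.105], [0.502, -0.067, 0.107], [0.505, -0.064, 0.109], [0.507, -0.06, 0.111], [0.504, -0.054, 0.111], [0.494, -0.087, 0.097], [0.494, -0.084, 0.098], [0.495, -0.081, 0.098], [0.497, -0.077, 0.1], [0.498, -0.074, 0.101], [0.498, -0.072, 0.102], [0.5, -0.068, 0.103], [0.504, -0.064, 0.106], [0.504, -0.061, 0.107], [0.508, -0.057, 0.109], [0.507, -0.055, 0.109], [0.503, -0.051, 0.108], [0.492, -0.087, 0.093], [0.493, -0.084, 0.094], [0.498, -0.08, 0.097], [0.495, -0.078, 0.096], [0.499, -0.074, 0.099]]
plate 3603 ((0.5594491958618164, -0.10621482133865356), (0.33789539337158203, 0.34837934374809265), 62.86538314819336)
[[ 0.32737717 -0.1771228 ]
 [ 0.63741297 -0.3360126 ]
 [ 0.7915212  -0.03530684]
 [ 0.48148543  0.12358296]]
```

```bash
python3 - <<'E'
from h import *
import pickle
s,o=pickle.load(open("top.pkl","rb"));print((s["depth"]>0).mean(),np.percentile(s["depth"],[5,50,95]));W=cloud(s)
print(W[227,300],W[190,330],W[300,200],s["image"][227,300], s["image"][220,270])
E
```

```text
0.9960076530612245 [1.29860148 1.4315443  2.22880319]
[ 0.49759093 -0.06177798  0.09653543] [ 0.61645105 -0.15827603  0.05384281] [ 0.26324491  0.25814819 -0.00185988] [187 148 103] [89 91 88]
```

View pics/top_crop.png

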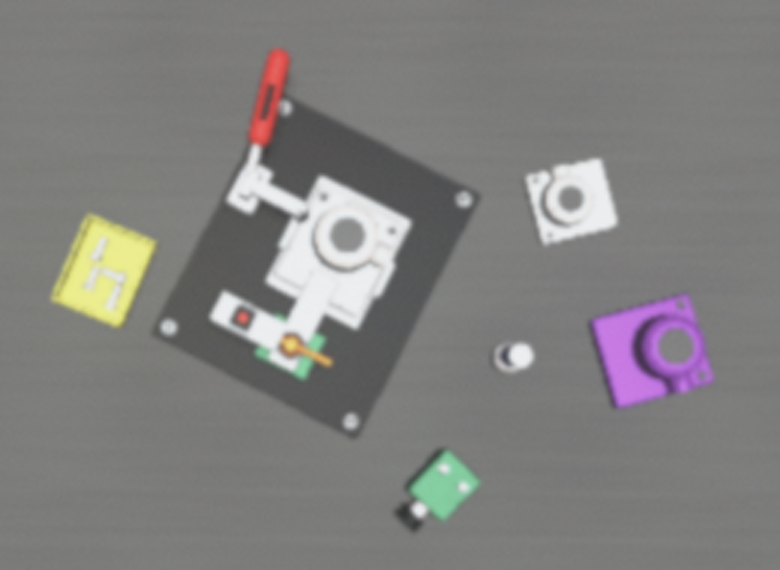

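View pics/scene_crop.png

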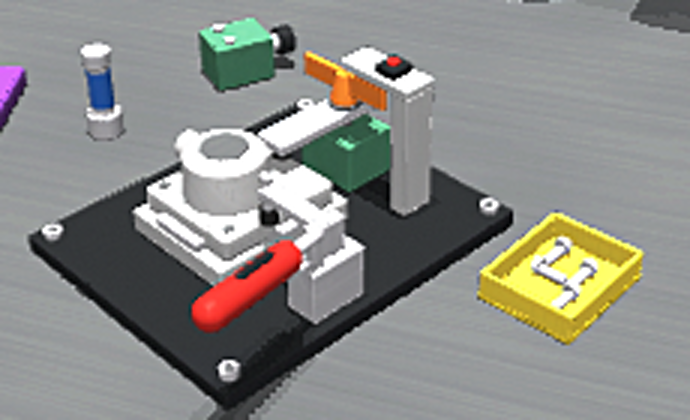

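```bash
python3 - <<'E'
from h import *
import pickle
s,o=pickle.load(open("top.pkl","rb"));W=cloud(s);hsv=cv2.cvtColor(s["image"],cv2.COLOR_RGB2HSV);H,S,V=cv2.split(hsv)
box=np.zeros(H.shape,bool);box[135:265,245:365]=1
m=box&(V<85)
P=W[m];print(len(P),np.nanmedian(P,0));
mm=cv2.morphologyEx(m.astype(np.uint8),cv2.MORPH_OPEN,np.ones((3,3)))>0
f,cx,cy=K(s);T=pose(s)
# intersect with z=.015 plane
v,u=np.nonzero(mm);d=np.stack([(u-cx)/f,(v-cy)/f,np.ones(len(u))],-1)@T[:3,:3].T
t=(.015-T[2,3])/d[:,2];Q=(T[:3,3]+d*t[:,None])[:,:2].astype(np.float32)
r=cv2.minAreaRect(Q);print(r);print(cv2.boxPoints(r))
m=box&(H>5)&(H<22)&(S>60);v,u=np.nonzero(m)
print(list(zip(u,v)));print(np.round(W[m],3))
# post / bracket: z>.115
m=box&(W[...,2]>.115);P=W[m];print("bracket",len(P),P.mean(0));print(cv2.minAreaRect(P[:,:2].astype(np.float32)))
s,o=pickle.load(open("scene.pkl","rb"));W=cloud(s);m=np.zeros(H.shape,bool);m[170:240,260:330]=1
m&=(W[...,2]>.12)&(W[...,2]<.15);P=W[m];print(len(P),cv2.minAreaRect(P[:,:2].astype(np.float32)),P[:,2].max())
E
```

```text
1023 [ 0.70593287 -0.12342311  0.01447434]
((0.7015935182571411, -0.14037761092185974), (0.2282012552022934, 0.06975465267896652), 69.57099151611328)
[[ 0.62908334 -0.2351281 ]
 [ 0.6944508  -0.25947574]
 [ 0.7741037  -0.04562712]
 [ 0.70873624 -0.02127948]]
[(np.int64(294), np.int64(222)), (np.int64(295), np.int64(222)), (np.int64(296), np.int64(222)), (np.int64(297), np.int64(222)), (np.int64(298), np.int64(222)), (np.int64(294), np.int64(223)), (np.int64(295), np.int64(223)), (np.int64(296), np.int64(223)), (np.int64(297), np.int64(223)), (np.int64(298), np.int64(223)), (np.int64(299), np.int64(223)), (np.int64(293), np.int64(224)), (np.int64(294), np.int64(224)), (np.int64(298), np.int64(224)), (np.int64(299), np.int64(224)), (np.int64(300), np.int64(224)), (np.int64(293), np.int64(225)), (np.int64(294), np.int64(225)), (np.int64(295), np.int64(225)), (np.int64(298), np.int64(225)), (np.int64(299), np.int64(225)), (np.int64(300), np.int64(225)), (np.int64(301), np.int64(225)), (np.int64(294), np.int64(226)), (np.int64(295), np.int64(226)), (np.int64(296), np.int64(226)), (np.int6
[... 2506 characters left out ...]
 0.491 -0.079  0.113]
 [ 0.491 -0.082  0.112]
 [ 0.491 -0.085  0.115]
 [ 0.491 -0.089  0.109]
 [ 0.494 -0.097  0.018]
 [ 0.491 -0.081  0.011]
 [ 0.49  -0.084  0.018]
 [ 0.488 -0.083  0.105]
 [ 0.488 -0.086  0.106]
 [ 0.488 -0.088  0.111]
 [ 0.491 -0.097  0.014]
 [ 0.487 -0.084  0.014]
 [ 0.487 -0.087  0.015]
 [ 0.487 -0.091  0.013]
 [ 0.485 -0.088  0.113]
 [ 0.487 -0.097  0.013]
 [ 0.484 -0.094  0.02 ]]
bracket 244 [ 0.5277873  -0.00778059  0.13198827]
((0.5165001749992371, -0.029683072119951248), (0.12187215685844421, 0.029602399095892906), 62.26465606689453)
305 ((0.5307587385177612, -0.0069710612297058105), (0.07371977716684341, 0.03161716088652611), 63.68177032470703) 0.14257948898531603
```

>>> send_rows([
  [0.0215,0,0.0178,0,0,0,0],
  [0.0215,0,0.0178,0,0,0,0],
  [0.0215,0,0.0178,0,0,0,0],
  [0.0215,0,0.0178,0,0,0,0],
  [0.0215,0,0.0178,0,0,0,0],
  [0.0215,0,0.0178,0,0,0,0],
  [0.0215,0,0.0178,0,0,0,0],
  [0.0215,0,0.0178,0,0,0,0],
  [0.0215,0,0.0178,0,0,0,0],
  [0.0215,0,0.0178,0,0,0,0],
], grip_force=20)

```text
t: 0.98
position: [0.343, 0.3451, 0.2212]
orientation: [-90.0, -0.5, -112.6]
wrist_force: [0.2, 0.5, 0.8]
finger_gap: 0.303
```

>>> send_rows([
  [0.0215,0,0.0178,0,0,0,0],
  [0.0215,0,0.0178,0,0,0,0],
  [0.0215,0,0.0178,0,0,0,0],
  [0.0215,0,0.0178,0,0,0,0],
  [0.0215,0,0.0178,0,0,0,0],
  [0.0215,0,0.0178,0,0,0,0],
  [0.0215,0,0.0178,0,0,0,0],
  [0.0215,0,0.0178,0,0,0,0],
  [0.0215,0,0.0178,0,0,0,0],
  [0.0215,0,0.0178,0,0,0,0],
])

```text
t: 1.82
position: [0.4246, 0.0633, 0.2233]
orientation: [-90.0, -0.4, -112.5]
wrist_force: [0.4, 0.2, 0.5]
finger_gap: 0.006
```

>>> send_rows([
  [0.0215,0,0.0178,0,0,0,0],
  [0.0215,0,0.0178,0,0,0,0],
  [0.0215,0,0.0178,0,0,0,0],
  [0.01,0,0.01,0,0.02,0,0],
  [0,0,0,0,0.02,0,0],
  [0,0,0,0,0.02,0,0],
  [0,0,0,0,0.02,0,0],
])

```text
t: 2.4
position: [0.4546, -0.0396, 0.2233]
orientation: [-90.0, -0.4, -117.6]
wrist_force: [0.3, 0.3, -0.1]
finger_gap: 0.006
```

```bash
python3 - <<'E'
from h import *
import pickle
o=observe();s=snapshot("wrist");save(s,"pics/w1.png");pickle.dump((s,o),open("w1.pkl","wb"));print(o["position"],o["orientation"],o["q"],o["finger_gap"])
E
```

```text
[ 0.45459983 -0.03955718  0.22334344] [ -89.98464189   -0.40501566 -117.63171378] [ 20.14056744  -0.34477736 -25.89629659   0.31356013 -64.73839814
  42.09324296] 0.0060579258479321225
```

View pics/w1.png

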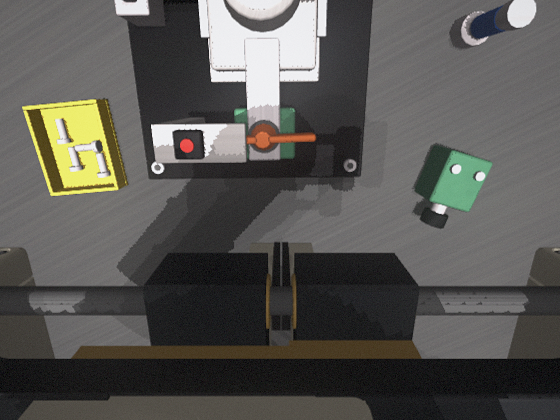

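The wrist view shows the hub at (263,139) and a wing reaching right to (315,137). The bracket arm runs left of the hub (150–245,143), the plate's corner screws are at (157,168) and (349,166), and the shut fingers are at about (281,255).

```bash
python3 - <<'E'
from h import *
import pickle
s,o=pickle.load(open("w1.pkl","rb"));W=cloud(s,o);save(s,"pics/w1c.png",(190,80,370,270),4)
f,cx,cy=K(s);T=pose(s,o)
def onz(u,v,z):
    d=T[:3,:3]@np.array([(u-cx)/f,(v-cy)/f,1]);return T[:3,3]+d*(z-T[2,3])/d[2]
hsv=cv2.cvtColor(s["image"],cv2.COLOR_RGB2HSV);H,S,V=cv2.split(hsv)
m=(H<20)&(S>150)&(V>90);m[:, :235]=0;m[170:]=0
v,u=np.nonzero(m);P=W[m];print(len(P),u.min(),u.max(),v.min(),v.max(),np.nanpercentile(P[:,2],[2,10,50,90,98]))
g=m&(np.arange(560)[None]>282)
P=W[g];P=P[P[:,2]>.09];print("wing pts",len(P),np.c_[P.min(0),P.max(0)]);
c=P.mean(0);d=np.linalg.svd((P-c)[:,:2])[2][0];print(c,np.degrees(np.arctan2(d[1],d[0])))
h=W[130:148,256:272].reshape(-1,3);h=h[(h[:,2]>.095)&(h[:,2]<.12)];print("hub",h.mean(0),np.median(h,0),h.max(0),h.min(0))
a=onz(157,168,.017);b=onz(349.5,166,.017);print("screws",a,b,np.degrees(np.arctan2(*(a-b)[1::-1])),np.linalg.norm(a-b))
# strap edges
for y in (60,80,100):
    r=np.nonzero((V[y,235:295]>150))[0]+235;print(y,r.min(),r.max(),[np.round(W[y,k],4) for k in (r.min()+2,r.max()-2)])
a=W[143,160:240];print("bracket",a[::20])
print("tip depth px",[(u,v,np.round(W[v,u],3)) for u,v in((262,247),(300,247),(281,250),(258,250))])
E
```

```text
684 247 315 124 148 [0.09193723 0.10309874 0.10984086 0.11141097 0.11216554]
wing pts 258 [[ 0.486463    0.50206913]
 [-0.08940678 -0.06383418]
 [ 0.09672997  0.11313241]]
[ 0.49436084 -0.07719582  0.10944871] 63.95643951075294
hub [ 0.50748809 -0.05002366  0.10772304] [ 0.50753436 -0.04995515  0.10885706] [ 0.51609068 -0.04059801  0.11214496] [ 0.49782003 -0.05764898  0.09514903]
screws [0.52807006 0.08329901 0.017     ] [ 0.42668859 -0.11471196  0.017     ] 62.88758700653403 0.2224557200592951
60 235 294 [array([ 0.5788, -0.0579,  0.0551]), array([ 0.5549, -0.1037,  0.0548])]
80 235 294 [array([ 0.5657, -0.0475,  0.035 ]), array([ 0.5399, -0.097 ,  0.0351])]
100 247 279 [array([ 0.5412, -0.0524,  0.0818]), array([ 0.5296, -0.0746,  0.0801])]
bracket [[ 0.54344994  0.020643    0.13048804]
 [ 0.53589796  0.0033051   0.14148664]
 [ 0.52901305 -0.00894133  0.13822483]
 [ 0.52183342 -0.0206946   0.13102572]]
tip depth px [(262, 247, array([ 0.469, -0.034,  0.231])), (300, 247, array([ 0.46 , -0.052,  0.233])), (281, 250, array([0.362, 0.009, 0.   ])), (258, 250, array([ 0.47 , -0.033,  0.236]))]
```

View pics/w1c.png

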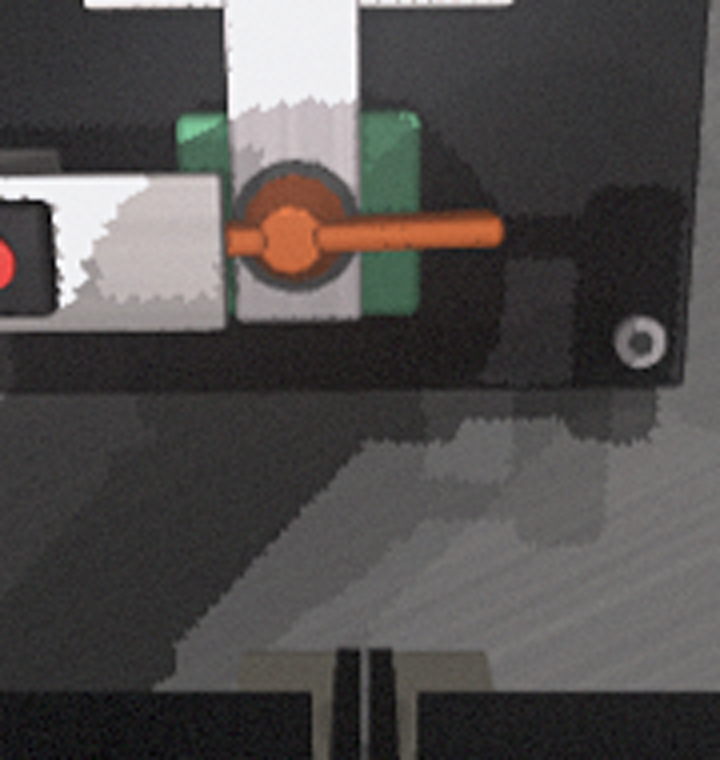

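```bash
cat >> h.py <<'E'
O=np.array([.5075,-.0495]);A=np.radians(-27.1)
RF=np.array([[np.cos(A),np.sin(A)],[-np.sin(A),np.cos(A)]])
def fx(p): return RF@(np.array(p)[:2]-O)
def st(name=None):
    o=observe();print("t",round(o["t"],2),"fix mm",np.round(fx(o["position"])*1e3,1),"z",round(o["position"][2]*1e3,1),"rpy",np.round(o["orientation"],1),"F fix",np.round(RF@o["wrist_force"][:2],2),round(o["wrist_force"][2],2))
E
python3 -c "from h import *;st()"
```

```text
t 2.45 fix mm [-51.8 -15. ] z 223.3 rpy [ -90.    -0.4 -117.7] F fix [-0.1  -0.82] 0.44
```

>>> send_rows([
  [0.006,0,0.02,0,0,0,0],
  [0.006,0,0.02,0,0,0,0],
  [0.006,0,0.02,0,0,0,0],
  [0.004,0,0.014,0,0,0,0],
  [0,0,0,0,0,0,0],
  [0,0.01,0,0,0,0,0],
])

```text
t: 2.95
position: [0.5125, -0.0891, 0.2155]
orientation: [-89.8, -0.2, -117.2]
wrist_force: [0.7, 1.2, 0.4]
finger_gap: 0.006
```

```bash
python3 -c "from h import *;st()"
```

```text
t 2.95 fix mm [ 22.5 -33. ] z 215.5 rpy [ -89.8   -0.2 -117.2] F fix [0.06 1.42] 0.36
```

Next I descend beside the wing to z ≈ 0.094, aiming for fixture y ≈ -37.

>>> send_rows([
  [0.002,0.02,0,0,0,0,0],
  [0.002,0.02,0,0,0,0,0],
  [0,0.02,0,0,0,0,0],
  [0,0.02,0,0,0,0,0],
  [0,0.02,0,0,0,0,0],
  [0,0.012,0,0,0,0,0],
  [0,0.006,0,0,0,0,0],
  [0,0.0,0,0,0,0,0],
])

```text
t: 3.62
position: [0.5048, -0.0851, 0.0885]
orientation: [-89.9, -0.1, -116.8]
wrist_force: [2.1, -4.2, -0.1]
finger_gap: 0.007
```

```bash
python3 - <<'E'
from h import *
st();o=observe();s=snapshot("wrist");save(s,"pics/w2.png")
E
```

```text
t 3.62 fix mm [ 13.8 -32.9] z 88.5 rpy [-8.990e+01 -1.000e-01 -1.168e+02] F fix [ 3.78 -2.83] -0.06
```

View pics/w2.png

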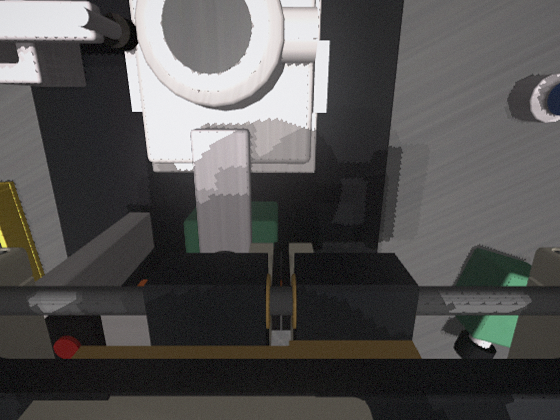

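>>> send_rows([
  [0.003,-0.002,-0.003,0,0,0,0],
  [0.003,-0.002,-0.004,0,0,0,0],
  [0.003,0,-0.004,0,0,0,0],
  [0,0,-0.005,0,0,0,0],
  [0,0,-0.005,0,0,0,0],
  [0,0,-0.004,0,0,0,0],
])

```text
t: 4.17
position: [0.4837, -0.0804, 0.0986]
orientation: [-89.1, 0.4, -116.6]
wrist_force: [2.9, -2.2, -0.8]
finger_gap: 0.006
```

```bash
python3 - <<'E'
from h import *
st();s=snapshot("scene");save(s,"pics/s3.png",(220,150,360,250),5)
E
```

```text
t 4.17 fix mm [ -7.1 -38.3] z 98.6 rpy [ -89.1    0.4 -116.6] F fix [ 3.57 -0.61] -0.82
```

View pics/s3.png

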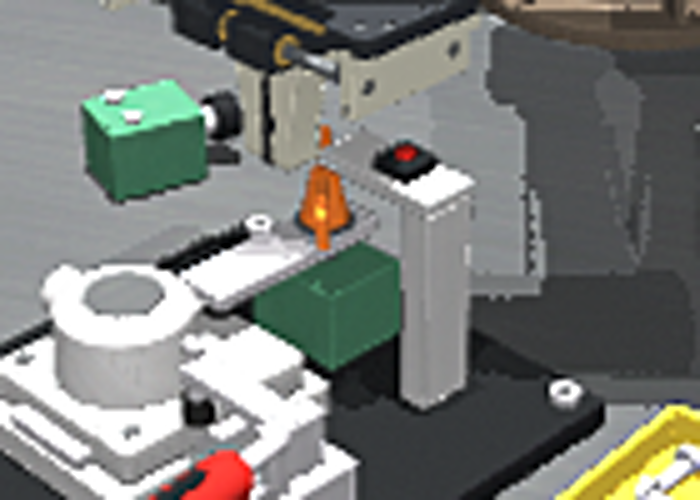

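The scene crop shows the screw turned: the wings are now edge-on to the camera at (322,190), with the finger behind the wing. I continue round.

>>> send_rows([
  [0.0,0.003,-0.005,0,0,0,0],
  [-0.002,0.003,-0.005,0,0,0,0],
  [-0.004,0.002,-0.004,0,0,0,0],
  [-0.005,0,-0.004,0,0,0,0],
  [-0.004,0,-0.005,0,0,0,0],
])

```text
t: 4.63
position: [0.4659, -0.0558, 0.0895]
orientation: [-89.2, 0.2, -116.7]
wrist_force: [0.2, -2.4, 0.5]
finger_gap: 0.007
```

```bash
python3 - <<'E'
from h import *
st();s=snapshot("scene");save(s,"pics/s4.png",(220,150,360,250),5)
E
```

```text
t 4.63 fix mm [-34.2 -24.6] z 89.5 rpy [ -89.2    0.2 -116.7] F fix [ 1.31 -2.03] 0.53
```

View pics/s4.png

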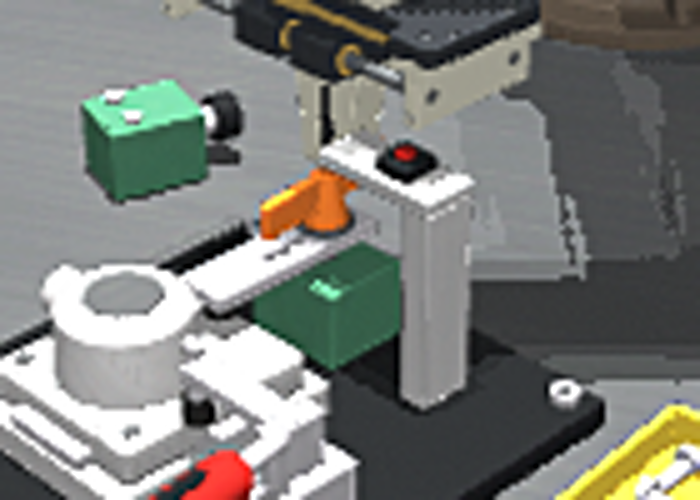

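The wings now lie along the strap at (290,205). I push on in +y.

>>> send_rows([
  [-0.005,0,-0.002,0,0,0,0],
  [-0.005,0,-0.002,0,0,0,0],
  [-0.005,0,-0.001,0,0,0,0],
  [-0.005,0,0.001,0,0,0,0],
  [-0.004,0,0.002,0,0,0,0],
  [-0.003,0,0.002,0,0,0,0],
])

```text
t: 5.18
position: [0.4744, -0.0289, 0.088]
orientation: [-89.6, -0.0, -116.7]
wrist_force: [-1.5, -1.8, -0.2]
finger_gap: 0.005
```

```bash
python3 - <<'E'
from h import *
st();s=snapshot("scene");save(s,"pics/s5.png",(220,150,360,250),5)
E
```

```text
t 5.18 fix mm [-38.9   3.3] z 88.0 rpy [ -89.6   -0.  -116.7] F fix [-0.5  -2.32] -0.15
```

View pics/s5.png

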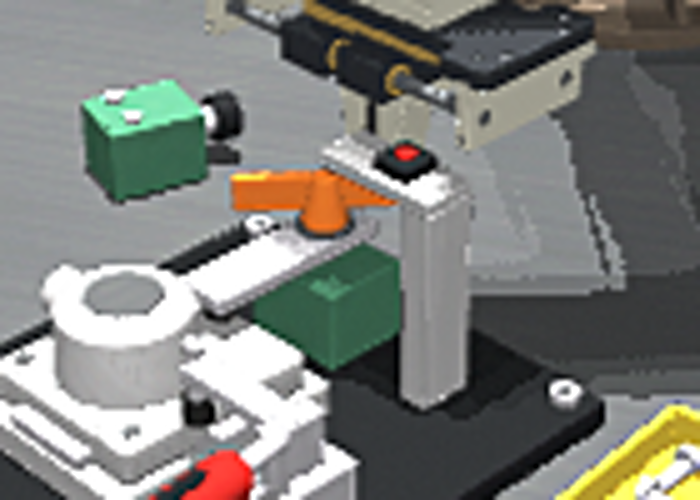

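>>> send_rows([
  [0.006,0,-0.004,0,0,0,0],
  [0.002,-0.015,0,0,0,0,0],
  [0,-0.02,0,0,0,0,0],
  [0,-0.02,0,0,0,0,0],
  [0,-0.02,0,0,0,0,0],
  [0,0,0.02,0,0,0,0],
  [-0.004,0,0.02,0,0,0,0],
  [-0.004,0,0.02,0,0,0,0],
  [-0.004,0,0.02,0,0,0,0],
  [0,0,0.005,0,0,0,0],
])

```text
t: 6.07
position: [0.5514, -0.0612, 0.1692]
orientation: [-89.2, 0.6, -116.6]
wrist_force: [0.4, 0.2, 0.8]
finger_gap: 0.009
```

```bash
python3 - <<'E'
from h import *
st();s=snapshot("top");save(s,"pics/t6.png",(250,180,350,260),6)
o=observe();W=cloud(s);im=s["image"];H,S,V=cv2.split(cv2.cvtColor(im,cv2.COLOR_RGB2HSV))
E
```

```text
t 6.07 fix mm [44.4  9.5] z 169.2 rpy [ -89.2    0.6 -116.6] F fix [0.25 0.36] 0.84
```

View pics/t6.png

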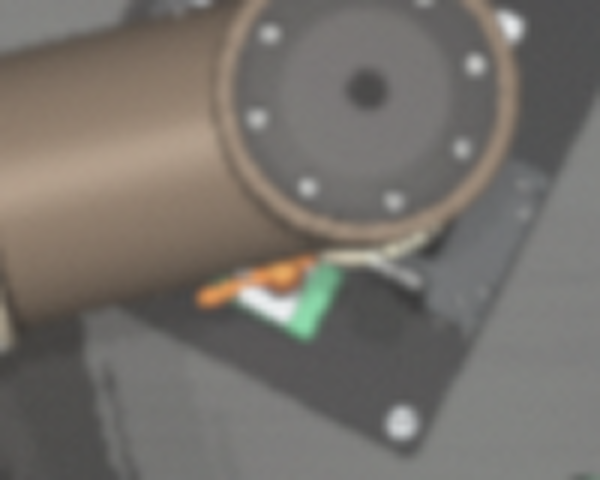

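The top crop shows the loose wing from the hub at (285,272) to (205,298), i.e. about 135° in the fixture frame. The opposite wing is therefore at about -45°. I descend on its counter-clockwise side.

>>> send_rows([
  [0,0.02,0.001,0,0,0,0],
  [0,0.02,0.001,0,0,0,0],
  [0,0.018,0.001,0,0,0,0],
  [0,0.012,0,0,0,0,0],
  [0,0.005,0,0,0,0,0],
  [0,0,0,0,0,0,0],
])

```text
t: 6.62
position: [0.5526, -0.0625, 0.0919]
orientation: [-89.2, 0.8, -116.8]
wrist_force: [-0.7, -0.1, 0.7]
finger_gap: 0.001
```

```bash
python3 -c "from h import *;st()"
```

```text
t 6.62 fix mm [46.1  9. ] z 91.9 rpy [ -89.2    0.8 -116.8] F fix [-0.59 -0.36] 0.7
```

>>> send_rows([
  [0.0045,0.001,-0.004,0,0,0,0],
  [0.0045,0.001,-0.004,0,0,0,0],
  [0.0045,0,-0.004,0,0,0,0],
  [0.005,0,-0.0035,0,0,0,0],
  [0.005,0,-0.0035,0,0,0,0],
  [0.005,0,-0.0035,0,0,0,0],
  [0.005,0,-0.0035,0,0,0,0],
  [0.005,0,-0.0035,0,0,0,0],
])

```text
t: 7.28
position: [0.5097, -0.0835, 0.0938]
orientation: [-88.5, 1.3, -116.7]
wrist_force: [2.1, -0.0, -0.8]
finger_gap: 0.006
```

```bash
python3 - <<'E'
from h import *
st();s=snapshot("scene");save(s,"pics/s7.png",(220,150,360,250),5)
E
```

```text
t 7.28 fix mm [ 17.5 -29.3] z 93.8 rpy [ -88.5    1.3 -116.7] F fix [1.84 0.93] -0.82
```

View pics/s7.png

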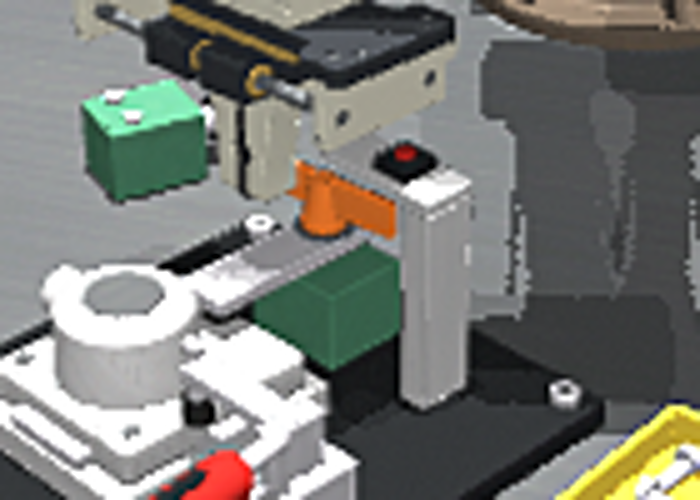

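Contact is good, with the wing near -80°. I work out a small tilt correction, then continue.

```bash
cat >>h.py <<'E'
def tilt():
    o=observe();a=R.from_euler('xyz',o["orientation"],degrees=True);b=R.from_euler('xyz',[-90,0,-117.1],degrees=True)
    print("rotvec tool",np.round((a.inv()*b).as_rotvec(),4))
E
python3 -c "from h import *;tilt()"
```

```text
rotvec tool [-0.0244  0.0061 -0.0216]
```

>>> send_rows([
  [0.0045,0.002,-0.004,-0.006,0,-0.006,0],
  [0.0045,0.002,-0.0045,-0.006,0,-0.006,0],
  [0.004,0.002,-0.0045,-0.006,0,-0.005,0],
  [0.001,0.001,-0.005,-0.005,0,-0.004,0],
  [0,0.001,-0.005,0,0,0,0],
  [0,0.001,-0.005,0,0,0,0],
  [-0.002,0.001,-0.004,0,0,0,0],
])

```text
t: 7.92
position: [0.4728, -0.0819, 0.0831]
orientation: [-89.9, -0.1, -116.8]
wrist_force: [1.9, -2.3, 1.4]
finger_gap: 0.003
```

```bash
python3 -c "from h import *;st();tilt()"
```

```text
t 7.92 fix mm [-16.2 -44.6] z 83.1 rpy [-8.990e+01 -1.000e-01 -1.168e+02] F fix [ 2.69 -1.18] 1.36
rotvec tool [-0.0019  0.0051  0.0019]
```

>>> send_rows([
  [-0.004,-0.002,-0.003,0,0,0,0],
  [-0.004,-0.001,-0.003,0,0,0,0],
  [-0.004,0,-0.003,0,0,0,0],
  [-0.004,0,-0.0035,0,0,0,0],
  [-0.004,0,-0.0035,0,0,0,0],
  [-0.004,0,-0.0035,0,0,0,0],
  [-0.005,0,-0.002,0,0,0,0],
  [-0.005,0,-0.001,0,0,0,0],
])

```text
t: 8.58
position: [0.4615, -0.0383, 0.0843]
orientation: [-90.3, -0.5, -116.8]
wrist_force: [0.1, -4.0, 0.5]
finger_gap: 0.003
```

```bash
python3 - <<'E'
from h import *
st();s=snapshot("scene");save(s,"pics/s8.png",(220,150,360,250),5)
E
```

```text
t 8.58 fix mm [-46.1 -10.9] z 84.3 rpy [ -90.3   -0.5 -116.8] F fix [ 1.88 -3.53] 0.49
```

View pics/s8.png

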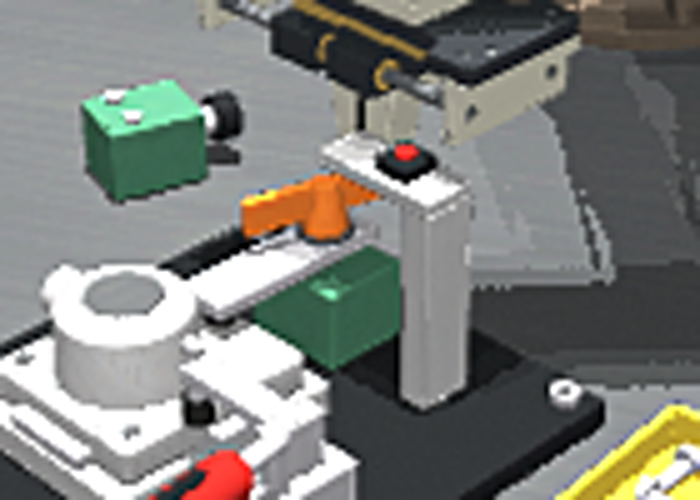

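>>> send_rows([
  [-0.004,0,0.004,0,0,0,0],
  [-0.005,-0.001,0.003,0,0,0,0],
  [-0.005,0,0.002,0,0,0,0],
  [-0.004,0,0.002,0,0,0,0],
  [-0.003,0,0.001,0,0,0,0],
])

```text
t: 9.05
position: [0.4626, -0.0359, 0.083]
orientation: [-91.9, -2.6, -116.9]
wrist_force: [-6.5, -11.7, 12.6]
finger_gap: 0.003
```

```bash
python3 - <<'E'
from h import *
st();s=snapshot("scene");save(s,"pics/s9.png",(220,150,360,250),5)
E
```

```text
t 9.05 fix mm [-46.2  -8.3] z 83.0 rpy [ -91.9   -2.6 -116.9] F fix [ -0.45 -13.41] 12.55
```

View pics/s9.png

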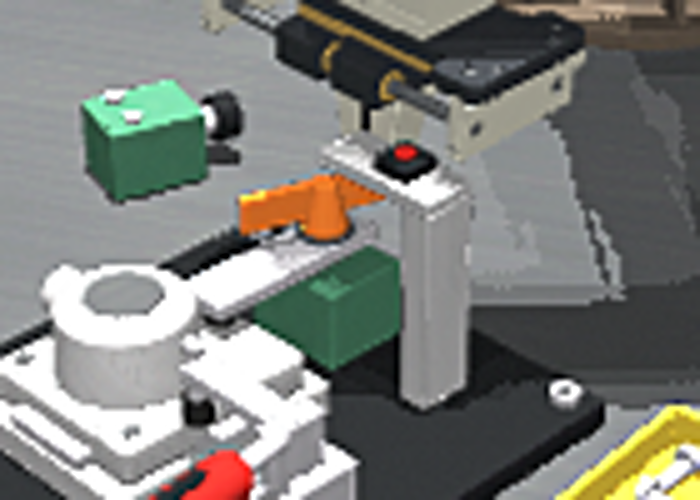

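The push was blocked at 13 N with the wing near -203°, after about 290° of turning, so it may be at the stop. I back off and measure.

>>> send_rows([
  [0.006,0,0,0,0,0,0],
  [0.008,-0.005,-0.002,0,0,0,0],
  [0,-0.02,-0.002,0,0,0,0],
  [0,-0.02,0,0.01,0,0.015,0],
  [0,-0.02,0,0.01,0,0.015,0],
  [0,-0.02,0,0.01,0,0.01,0],
  [0,-0.02,-0.01,0,0,0,0],
  [0,-0.02,-0.01,0,0,0,0],
  [0,0,0,0,0,0,0],
])

```text
t: 9.85
position: [0.4379, -0.0358, 0.215]
orientation: [-90.2, 0.0, -117.0]
wrist_force: [0.8, -0.0, 0.5]
finger_gap: 0.007
```

```bash
python3 - <<'E'
from h import *
import pickle
st();tilt();o=observe();s=snapshot("wrist");save(s,"pics/w10.png");pickle.dump((s,o),open("w10.pkl","wb"))
W=cloud(s,o);H,S,V=cv2.split(cv2.cvtColor(s["image"],cv2.COLOR_RGB2HSV))
m=(H<20)&(S>150)&(V>90)&(W[...,2]>.06)&(W[...,2]<.13);F=(W[...,:2]-O)@RF.T
m&=(np.hypot(F[...,0],F[...,1])<.055)
print(m.sum(),np.percentile(W[m][:,2],[5,50,90,98]))
g=m&(np.hypot(F[...,0],F[...,1])>.014);P=F[g]
for sg in(1,-1):
    q=P[P[:,0]*sg>0]
    if len(q):print(sg,len(q),q.mean(0),np.degrees(np.arctan2(*q.mean(0)[::-1])),np.hypot(*q.T).max(),np.percentile(W[g][:,2][P[:,0]*sg>0],[50,95]))
m=(F[...,0]>.03)&(F[...,0]<.075)&(abs(F[...,1])<.01)&(W[...,2]<.11);print("strap top z",m.sum(),np.median(W[m][:,2]))
s=snapshot("scene");save(s,"pics/s10.png",(220,150,360,250),5)
E
```

```text
t 9.85 fix mm [-68.2 -19.5] z 215.0 rpy [ -90.2    0.  -117. ] F fix [0.71 0.36] 0.51
rotvec tool [ 0.0038  0.0014 -0.0002]
788 [0.09860839 0.10388163 0.10525223 0.10588408]
1 147 [ 0.02650666 -0.0088852 ] -18.53147021794741 0.043579680908779096 [0.10442165 0.10566583]
-1 249 [-0.02776303  0.00936242] 161.36455068806774 0.044769165018865895 [0.1045355  0.10577479]
strap top z 1325 0.07483072925643791
```

View pics/w10.png

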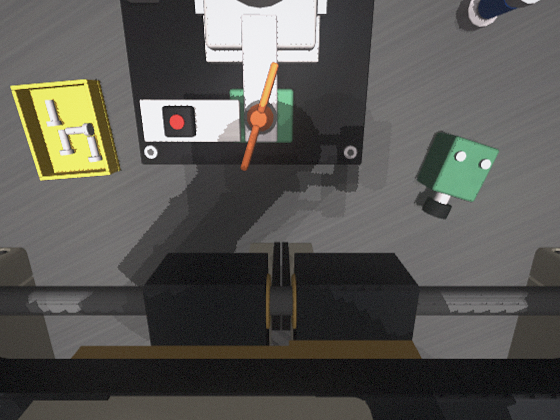

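View pics/s10.png

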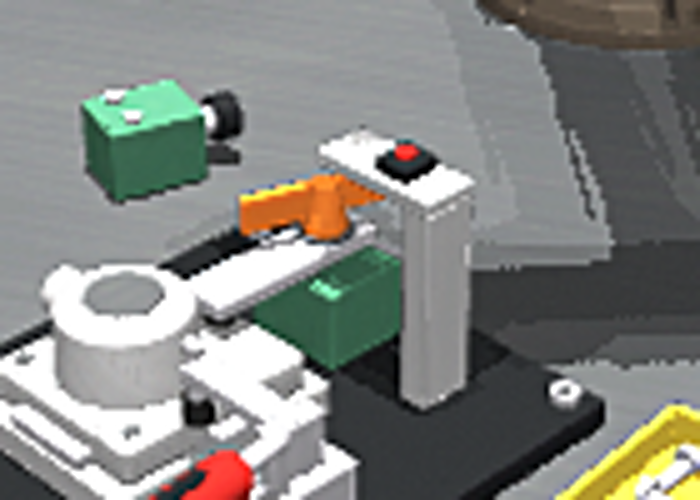

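The wrist view shows the wings from (275,65) to (243,167), at -18.6°. The strap top is at 74.8 mm against 74.6 expected at the stop. I push once more to see whether it turns any further.

>>> send_rows([
  [0.004,0.02,0.009,0,0,0,0],
  [0.004,0.02,0.009,0,0,0,0],
  [0,0.02,0.009,0,0,0,0],
  [0,0.02,0,0,0,0,0],
  [0,0.02,0,0,0,0,0],
  [0,0.012,0,0,0,0,0],
  [0,0.004,0,0,0,0,0],
  [0,0,0,0,0,0,0],
])

```text
t: 10.62
position: [0.4573, -0.0562, 0.0867]
orientation: [-90.6, -0.0, -117.1]
wrist_force: [0.0, 0.3, -0.2]
finger_gap: 0.007
```

```bash
python3 -c "from h import *;st();tilt()"
```

```text
t 10.62 fix mm [-41.6 -28.9] z 86.7 rpy [ -90.6   -0.  -117.1] F fix [-0.12  0.29] -0.24
rotvec tool [0.0099 0.0006 0.0008]
```

>>> send_rows([
  [-0.006,-0.002,0,0,0,0,0],
  [-0.005,-0.001,0,0,0,0,0],
  [-0.004,0,0,0,0,0,0],
  [-0.003,0,0,0,0,0,0],
  [-0.003,0,0,0,0,0,0],
])

```text
t: 11.03
position: [0.4664, -0.0378, 0.0912]
orientation: [-90.7, -0.3, -117.1]
wrist_force: [-2.9, -22.7, -3.4]
finger_gap: 0.001
```

>>> send_rows([
  [-0.003,0,0,0,0,0,0],
  [-0.003,0,0,0,0,0,0],
  [-0.003,0,0,0,0,0,0],
])

```text
t: 11.28
position: [0.464, -0.0362, 0.0911]
orientation: [-91.0, -1.2, -117.1]
wrist_force: [-2.1, -14.5, 0.1]
finger_gap: 0.002
```

```bash
python3 -c "from h import *;st();tilt()"
```

```text
t 11.28 fix mm [-44.8  -7.9] z 91.1 rpy [ -91.    -1.2 -117.1] F fix [  4.7  -13.86] 0.14
rotvec tool [0.0182 0.0004 0.0212]
```

It is blocked hard (14–22 N at about 35 mm, against 2 N needed to turn). I retreat and check.

>>> send_rows([
  [0.006,0,0,0,0,0,0],
  [0.008,-0.005,-0.002,0,0,0,0],
  [0,-0.02,-0.002,0,0,0,0],
  [0,-0.02,0,0.01,0,0.01,0],
  [0,-0.02,0,0.01,0,0.01,0],
  [0,-0.02,0,0,0,0,0],
  [0,-0.02,-0.01,0,0,0,0],
  [0,-0.02,-0.01,0,0,0,0],
  [0,-0.005,0,0,0,0,0],
  [0,0,0,0,0,0,0],
])

```text
t: 12.12
position: [0.436, -0.0368, 0.2344]
orientation: [-89.4, 0.6, -117.0]
wrist_force: [-0.3, 0.1, -0.7]
finger_gap: 0.001
```

```bash
python3 - <<'E'
from h import *
import pickle
st();o=observe();s=snapshot("wrist");save(s,"pics/w11.png")
W=cloud(s,o);H,S,V=cv2.split(cv2.cvtColor(s["image"],cv2.COLOR_RGB2HSV))
F=(W[...,:2]-O)@RF.T;r=np.hypot(F[...,0],F[...,1])
m=(H<20)&(S>150)&(V>90)&(W[...,2]>.06)&(W[...,2]<.13)&(r<.055)
g=m&(r>.014);P=F[g]
for sg in(1,-1):
    q=P[P[:,0]*sg>0];print(sg,len(q),np.degrees(np.arctan2(*q.mean(0)[::-1])),np.median(W[g][:,2]))
m=(F[...,0]>.03)&(F[...,0]<.075)&(abs(F[...,1])<.01)&(W[...,2]<.11);print("strap top z",np.median(W[m][:,2]))
s2=snapshot("scene");save(s2,"pics/s11.png",(170,140,400,310),3)
s0,_=pickle.load(open("scene.pkl","rb"))
d=np.abs(s0["image"].astype(int)-s2["image"]).max(-1)
for n,(a,b,c,e) in dict(tray=(325,225,390,275),gauge=(193,170,215,210),adjuster=(232,160,268,190),casting=(215,198,270,250)).items(): 
    A=cv2.cvtColor(s0["image"][b:e,a:c],cv2.COLOR_RGB2GRAY).astype(np.float32);B=cv2.cvtColor(s2["image"][b:e,a:c],cv2.COLOR_RGB2GRAY).astype(np.float32)
    print(n,cv2.phaseCorrelate(A,B))
E
```

```text
t 12.12 fix mm [-69.4 -21.3] z 234.4 rpy [ -89.4    0.6 -117. ] F fix [-0.35 -0.07] -0.66
1 109 -18.8076247517903 0.10439305932508935
-1 206 161.31647929535083 0.10439305932508935
strap top z 0.0748469085058528
tray ((0.007873648097678654, -0.010952967960292881), 0.9992121174931526)
gauge ((0.0044189069949727156, -0.018207708414522017), 0.987962638027966)
adjuster ((0.0002446363385359973, -0.03489391798128949), 1.000548873676194)
casting ((-0.07052117420483128, 0.21472647713547488), 0.8954121190824627)
```

View pics/s11.png

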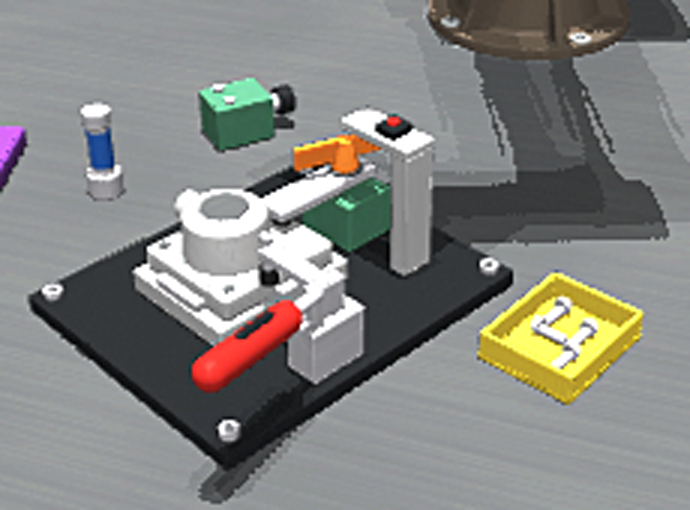

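The angle is unchanged after the hard push (-18.7°), nothing else has moved visibly, and the hand is clear. I hand the job in.

```bash
python3 -c "from h import *;st();print(close_job())"
```

```text
t 12.22 fix mm [-69.6 -21.7] z 232.8 rpy [ -89.5    0.5 -117. ] F fix [-0.03 -0.11] 0.93
the job is handed in; nothing more can be done
None
```

I turned the wing screw clockwise about 289° (5.0 rad) in two strokes of the shut fingertips, until it would go no further. I then pushed once more to test it and lifted clear. The job was handed in at t ≈ 12 s.

**Stop reached:** the test push was blocked at 14–22 N, against about 2 N needed to turn the screw. The wing angle stayed at -18.6° to -18.8°, the same as before the push. The strap top measured 74.8 mm, against 74.6 mm expected at the stop.

**Strap on casting:** I could not measure the contact force or the joint reading directly. That the strap presses with more than 1.5 N is inferred from the blocked push and the strap's height.

**Nothing else moved:** in the scene images, tray, gauge and spare block shifted less than 0.04 px. The casting's image patch shifted about 0.2 px with a poorer match, probably because the strap and changed shadows fall in that patch. That is well under the 6 mm limit.

**Departures:**
- On the first descent the hand drifted about 9 mm and touched the wing early, with about 5 N, on the side I meant to push.
- The highest wrist force I saw was about 23 N, during the test push.
- The hand ended at z ≈ 0.23 m, touching nothing.

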